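# Lock the stall's amber-blank clamp with the extension bar

## Robot

A 7-joint arm with a two-finger parallel gripper is mounted at the origin on the work surface. World frame = base frame: x ahead of the robot, y to its left, z up, the work surface at z = 0. Lengths are in m, angles in rad, forces in N, time in s.
With the tool pointing down it reaches from about 0.4 to 0.85 m from the base axis. Payload 4.4 kg.
Tool frame: the origin (TCP) lies on the mounting face of the last link; the fingertips stand 199 mm ahead of it and the grasp point (between the pads) lies arm.grip_point_offset ahead of it (arm.grip_point_offset is the distance from the TCP to the grasp point, in m); x points along the fingers, y is the direction in which the jaws open and shut, and the axes are right-handed (so a half turn about x gives the same grasp; the last joint's range is limited). The gripper opens to 94 mm and grips with 3 to 60 N. Pads are 16 mm wide; open, the fingers measure 119 mm over their backs; the gripper's body (75 mm by 177 mm) begins 78 mm behind the grasp point.
Start: joints at [-1.247, 0.628, 0.038, 1.517, -0.027, 0.996, -0.02], TCP at [0.247, 0.601, 0.405] pointing down, gripper open.
Joint ranges: [-3.06, 3.06], [-0.37, 2.12], [-1.25, 1.32], [0.18, 2.47], [-1.1, 4.24], [0.23, 1.98], [-2.94, 2.94]. Speed limits (rad/s): [2.57, 2.57, 3.14, 3.14, 3.14, 3.14, 3.14].

## Interface

Orientations are given as a unit quaternion [w, x, y, z].
In Python, from cell import arm gives the robot as it stands.
- The arm moves only by the tool apply_moves, never from a script. Its argument "deltas" is text: rows parted by semicolons, each of 7 numbers parted by spaces: the shift along the tool's x, y, z in m, then the turn, a rotation vector about the tool's x, y, z in degrees, then the opening, from 0 (shut) to 1 (fully open). A call has 1 to 5 rows; each row shifts and turns the commanded pose from where the row before left it, along the tool's axes as they then stand; what a row does not reach is not made up. A row lasts 1/8 s, in which the tool goes at most 62.5 mm and 10.7 degrees, less where a joint would pass 70% of its speed; a pose out of reach is approached as far as the arm can. A call is refused whole if a number of a shift passes 0.0625 or a number of a turn 10.7, either way. A call with a gripper value outside its range is refused whole. The fingers move at their own pace and stop on an object; the grip force is fixed at half the most. Time passes only in rows, so rows that do not move let the fingers close. It gives the time, the measured TCP pose, the force and the opening at its end, in the units of the state.
- arm.get_obs(): the state, without advancing time (a new reading comes with each control period).
- arm.snapshot(name): name is "scene" or "top" or "wrist"; returns (picture, depth): 384x512x3 uint8, red, green, blue; 384x512 float32, m along the optical axis (not along the pixel's ray), 0 where there is no reading.
- arm.camera_info(name): a dict with "fx", "fy", "cx", "cy" (pixels), "position" and "rotation" of the camera in the world. Camera axes: x right, y down, z forward; pixel columns grow to the right and rows downward; lengths in m; the calibration is good to about 2 mm. The wrist camera is an equidistant fisheye: a pixel r from the principal point sees the ray r / f radians off the axis. A picture is of the moment at which its call begins: read the wrist's pose just before it. camera_info takes no time and is no camera call; for the wrist camera it gives the pose at the moment of the call.
- arm.sign_off(): hands the job in, once; it reports no verdict.
The state is a dict: "t": time; "joint_positions": joint angles; "joint_vel": joint speeds; "joint_efforts": joint torques, N m; "ee_pos": TCP position; "tcp_rot": TCP orientation; "ft_force": force on the tool from outside, world axes, zero at the start; "wrist_torque": the same for the moment, N m; "width": finger opening in m.
Only numpy, scipy, OpenCV 4.12 (cv2) and the standard library are available. Lean on these libraries where they do the work, as an engineer would, in place of code of your own. Each camera call takes 0.05 s, during which the arm holds its last target.

## Task

Clamp the amber blank for drilling: take the extension bar from its blue-floored tray, slip it onto the short lever of the red toggle clamp and press it on until the lever's sprung brass sleeve is fully in. Keeping the sleeve pressed in, swing the lever over its dead point with the bar until it locks closed and holds the blank. Then draw the bar off, leaving the clamp locked, and lay it flat in its tray again. Move the lever only with the bar, not with the gripper or arm; never strain the bar hard against the lever, its sleeve or its end stop, and leave the other goods on the stall where they are.

Things in the scene. Friction and masses are not known exactly. Their poses are not given: they have to be found in the camera images.
- clamp: Fixed toggle clamp: wooden block 280 x 120 x 40 mm with an aluminium plate on it (top 46 mm above the table), red lever at the robot's side, red plunger guide and steel fence behind it, up to 96 mm high. Origin on the table right under the lever's pivot; x points along the plunger, from the pivot to the fence (away from the robot); z up.
- lever: The whole swinging lever. Origin on its vertical pivot axis at the lever's height, 70 mm above the table; x points outward along its rod. Torque to turn the lever: grows from nothing to about 0.8 N m near 0.65 rad, falls to nothing at the dead point (1.2 rad); beyond it a spring throws the lever by itself on to the stop and holds it there with about 0.4 N m. Let go before the dead point it springs back.
- collar (a point): Point on the axis of the lever's steel rod (17 mm diameter, level, 70 mm above the table, hemispherical tip), 40 mm from the pivot, where the mouth of a fully pressed-on bar stands; x points outward along the rod, so the rod's tip is at x = 55 mm; z up. It turns with the lever; a bar on the rod may lag or lead it by about 0.03 rad.
- sleeve (a joint): Travel (m) of the brass safety sleeve, 33 mm diameter, round the root of the rod: 0 fully out (its face 45 mm from the pivot), 0.005 fully in against a hard shoulder (face 40 mm from the pivot). The bar's mouth presses on it; the spring takes 5 N to start and 9 N fully in, so push along the rod with some 12 N. It must be in while the lever is swung.
- lever_angle (a joint): Angle of the lever about the vertical pivot: 0 fully open; grows counter-clockwise seen from above, i.e. the rod swings from the left (+y) across the robot's side to the right. Outward direction of the rod in the clamp frame = 2.43 rad + this value. The dead point lies at about 1.2, the hard stop (locked) at 1.42; a bar turned more than some 0.04 rad past the stop strains it.
- bar: Loose extension bar, 0.25 kg: square steel tube 26 x 26 mm outside, 220 mm long, lying flat. Origin at the middle of its underside; x along the bar towards its open mouth at x = +110 mm; z up. x = -110 to -20 mm is a solid yellow grip; the bore is 20 x 20 mm and 130 mm deep: 1.5 mm of play all round the rod.  Its centre of mass is near its origin.
- bar_mouth (a point): Centre of the bar's open mouth, on the bar's axis (13 mm above its underside, 110 mm ahead of the middle); axes as the bar.
- bar_mid (a point): Point on the bar's axis at mid-length, 13 mm above its underside; axes as the bar.
- bar_tray: Fixed shallow black tray with a blue floor for the bar, 300 (x) x 130 (y) x 16 mm high, walls 4 mm, floor 4 mm thick (5 mm with its blue look-only lining; things rest at 4 mm). Origin at the centre of its underside, x along its length. It is on the right or the left of the clamp.
- bead_tray: Fixed wooden tray of the same size with beads, up to 26 mm high, origin at the centre of its underside. On the other side from the bar tray.
- blank: Amber-coloured block 46 x 40 x 36 mm lying loose on the clamp's plate before the fence (46 mm above the table); origin at the centre of its underside. The plunger pushes it about 5 mm on to the fence and then holds it.
- tip: Black rubber tip of the plunger, 26 mm diameter, on a short spring; origin at the back face of the rubber, 12 mm behind its front, on the plunger's axis 70 mm above the table.
- bottle0: Small amber bottle with a white cap, 32 mm diameter, 62 mm high; origin at the centre of its foot. Leave alone.
- bottle1: Small amber bottle with a white cap, 32 mm diameter, 62 mm high; origin at the centre of its foot. Leave alone.
- bottle2: Small amber bottle with a white cap, 32 mm diameter, 62 mm high; origin at the centre of its foot. Leave alone.
- hammer: Small hammer lying on the table, 200 mm long; origin on its underside. Leave alone.
- stone0: Polished turquoise stone 50 x 35 x 20 mm, origin under its centre. Leave alone.
- stone1: Polished dark green stone 40 x 32 x 18 mm, origin under its centre. Leave alone.
- ring_gauge: Upright aluminium ring gauge, 24 mm diameter, 100 mm high; origin at the centre of its foot. Leave alone.
Mind the look-alikes: they are no part of the job. What is shaped like the blank but green or turquoise is not meant.

How it is judged:
On the way, in this order (a step that is already met when the one before it is completed fails the run):
1. the bar is pressed fully on with the lever still open (below 0.25 rad): sleeve in by more than 3.5 mm, the bar's mouth within 6 mm of the point where it stands fully on, in line within 0.2 rad (distance between bar_mouth and collar below 0.006 m and angle between the x axis of bar and the x axis of lever, either way round below 0.2 rad and value of joint sleeve above 0.0035 m and value of joint lever_angle below 0.25 rad), for 0.2 s.
2. the lever is locked (beyond 1.36 rad) with the bar still on it (mouth within 30 mm of its fully-on point, in line) (value of joint lever_angle above 1.36 rad and distance between bar_mouth and collar below 0.03 m and angle between the x axis of bar and the x axis of lever, either way round below 0.2 rad), for 0.3 s.
At the end, for the whole second after the job is handed in: The lever is locked (beyond 1.36 rad), the plunger's tip presses the blank with more than 2 N, and the bar lies flat (within 0.08 rad) and still on the floor of its own tray: its mid-point within 45 mm along and 52 mm across of the tray's centre, less than 24 mm above the tray's underside (value of joint lever_angle above 1.36 rad and contact force between tip and blank above 2 N and x of bar_mid in the frame of bar_tray between -0.045 and 0.045 m and y of bar_mid in the frame of bar_tray between -0.052 and 0.052 m and z of bar_mid in the frame of bar_tray below 0.024 m and angle between bar's own z axis and vertical below 0.08 rad and linear speed of bar below 0.02 m/s); the robot touches nothing.
It fails at once if the sleeve comes out (in by less than 1.5 mm) while the lever is between 0.25 and 1.0 rad (value of joint lever_angle between 0.25 and 1 rad and value of joint sleeve below 0.0015 m).
It fails at once if the gripper or arm pushes the lever itself (over 2 N) (contact force between any of the fingers, the arm and lever above 2 N).
It fails at once if the bar strains the lever, sleeve or end stop with more than 50 N (contact force between bar and lever above 50 N).
It fails at once if another thing on the stall is moved by more than 30 mm (distance of any of bottle0, bottle1, bottle2, hammer, stone0, stone1, ring_gauge from where it was at the start of the episode above 0.03 m).
It also fails if it takes over 72 s, if anything falls off the work surface, if the arm or the gripper's body presses on something with over 40 N, if the wrist force passes 120 N, or if a joint passes its speed limit or range.

## Working session

There is one attempt and no reset: what is moved stays moved. The work goes in short steps, Python scripts to look and compute and a tool call to move; the robot and the scene stay as the last step left them, time stands still between calls to the robot, and variables do not carry over. Pictures are saved under pics/ and viewed, and the job is handed in when it is done.

Besides the shell and the picture viewer there is one more tool, called after ">>>" by a JSON object that holds its "method" and its "body". apply_moves: Moves the arm, as the interface text tells. Its arguments: {"type":"object","properties":{"deltas":{"type":"string"}},"required":["deltas"]}

```bash
ls; mkdir -p pics; python3 - <<'E'
from cell import arm
import cv2,numpy as np
print(arm.get_obs()); print(arm.grip_point_offset)
for n in("scene","top","wrist"):
    ci=arm.camera_info(n); print(n,ci)
    p,d=arm.snapshot(n); np.savez(f"{n}0.npz",p=p,d=d,**{k:np.array(v) for k,v in ci.items() if k!='model'})
    cv2.imwrite(f"pics/{n}0.png",p[:,:,::-1])
E
```

```text
pics
{'t': 0.0, 'joint_positions': array([-1.24678572,  0.62933945,  0.0384568 ,  1.5183662 , -0.02702849,
        0.99628622, -0.02000156]), 'joint_vel': array([-0.00075094,  0.00315105, -0.00058728,  0.00079778,  0.00213459,
        0.0003489 ,  0.00035491]), 'joint_efforts': array([ 1.10380912e-03, -5.49733043e+01,  1.14377528e+00, -1.86643624e+01,
       -5.22224838e-02,  2.32860481e-02,  1.65507377e-04]), 'ee_pos': array([0.24686907, 0.6009779 , 0.40375894]), 'tcp_rot': array([ 0.69359054,  0.13630488,  0.69384174, -0.13761101]), 'ft_force': array([0.39483167, 0.61514835, 0.20933184]), 'wrist_torque': array([0.03262135, 0.0244567 , 0.01970743]), 'width': 0.09399833841443275}
0.1804
scene {'fx': 419.9484695006893, 'fy': 419.9484695006893, 'cx': 263.7171917895511, 'cy': 189.58334481968507, 'position': array([ 1.18432007, -0.84736564,  1.05119852]), 'rotation': array([-0.38711777,  0.87250226,  0.27283053, -0.1201796 ])}
top {'fx': 465.3861010293109, 'fy': 465.3861010293109, 'cx': 243.94554599049704, 'cy': 192.37217043582206, 'position': array([0.41496723, 0.03304846, 1.53367782]), 'rotation': array([-0.03737177,  0.70772241, -0.70419393,  0.042933  ])}
wrist {'fx': 297.3186396354542, 'fy': 297.3186396354542, 'cx': 252.27454126849264, 'cy': 191.53773476775717, 'position': array([0.18568147, 0.62633433, 0.38463815]), 'rotation': array([0.09817407, 0.82474241, 0.5531728 , 0.06451096])}
```

View pics/top0.png

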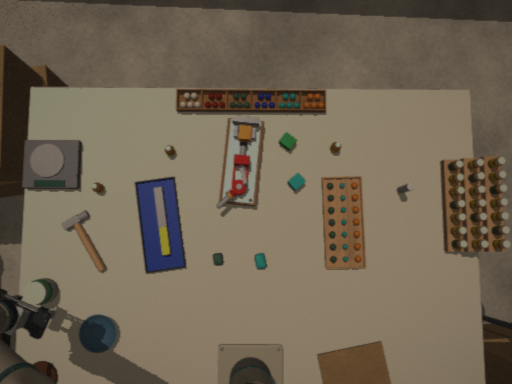

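View pics/scene0.png

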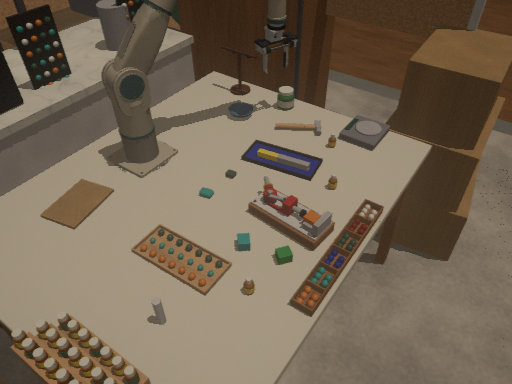

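View pics/wrist0.png

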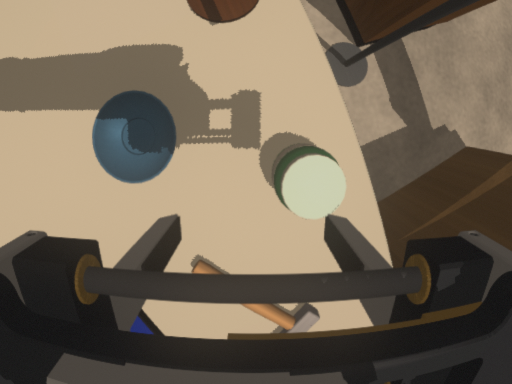

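Top view: the bar is in the blue tray at (160,225), with its yellow grip at (165,240) on the robot's side and its mouth away from the robot. The clamp is at (243,160), with the lever rod tip near (222,206). The other tray, at (343,222), holds the beads.

Look-alikes:
- **Bar:** hammer handle (90,245).
- **Blank:** amber block on the plate (246,132), green block (288,142), turquoise block (297,182), stones (218,258) and (260,261).

The bar I want is the grey and yellow one in the blue tray. Next I'll check a close crop and measure.

```bash
cat > h.py <<'E'
import numpy as np,cv2
from scipy.spatial.transform import Rotation as R
def Rq(q): return R.from_quat([q[1],q[2],q[3],q[0]])
def ray(ci,u,v,fish=False):
    x=(np.asarray(u,float)-ci['cx'])/ci['fx'];y=(np.asarray(v,float)-ci['cy'])/ci['fy']
    if fish:
        r=np.hypot(x,y);s=np.where(r>1e-9,np.sin(r)/np.maximum(r,1e-9),1);d=np.stack([x*s,y*s,np.cos(r)],-1)
    else: d=np.stack([x,y,np.ones_like(x)],-1)
    return Rq(ci['rotation']).apply(d)
def onplane(ci,u,v,z,fish=False):
    d=ray(ci,u,v,fish);p=np.asarray(ci['position']);d=np.atleast_2d(d)
    return p+d*((z-p[2])/d[:,2:3])
def cloud(ci,dep,fish=False):
    v,u=np.mgrid[:dep.shape[0],:dep.shape[1]]
    x=(u-ci['cx'])/ci['fx'];y=(v-ci['cy'])/ci['fy']
    if fish:
        r=np.hypot(x,y);t=np.where(r>1e-9,np.tan(r)/np.maximum(r,1e-9),1);x=x*t;y=y*t
    P=np.stack([x*dep,y*dep,dep],-1)
    return Rq(ci['rotation']).apply(P.reshape(-1,3)).reshape(P.shape)+ci['position']
def load(n):
    f=np.load(n+".npz");return f['p'],f['d'],{k:(f[k] if f[k].ndim else float(f[k])) for k in f if k not in'pd'}
E
python3 - <<'E'
from h import *
p,d,ci=load('top0')
C=cloud(ci,d)
hsv=cv2.cvtColor(p,cv2.COLOR_RGB2HSV)
cv2.imwrite('pics/c1.png',cv2.resize(p[165:280,125:275,::-1],None,fx=5,fy=5,interpolation=cv2.INTER_CUBIC))
cv2.imwrite('pics/c2.png',cv2.resize(p[110:215,210:270,::-1],None,fx=5.7,fy=5.7,interpolation=cv2.INTER_CUBIC))
def comp(m,name,z,box):
    mm=np.zeros_like(m);x0,x1,y0,y1=box;mm[y0:y1,x0:x1]=m[y0:y1,x0:x1]
    n=mm.sum();v,u=np.nonzero(mm)
    r=cv2.minAreaRect(np.stack([u,v],1).astype(np.float32))
    w=onplane(ci,*cv2.boxPoints(r).T,z);c=onplane(ci,*r[0],z)
    print(name,n,'med z',np.median(C[v,u,2]).round(4),'c',c.round(4)[0],'corners',w[:,:2].round(4).tolist())
H,S,V=hsv[...,0],hsv[...,1],hsv[...,2]
comp((H>20)&(H<35)&(S>130)&(V>80),'yellow',.03,(130,190,170,275))
comp((H>105)&(H<130)&(S>120),'blue',.005,(130,190,170,275))
comp(((H<6)|(H>174))&(S>150)&(V>90),'red',.08,(215,270,110,220))
comp((H>8)&(H<22)&(S>150)&(V>120),'amber',.082,(232,262,118,145))
print(C[200:220:4,300,2], C[130,244,2],C[165,244])
E
```

```text
yellow 222 med z 0.028 c [0.4298 0.2765 0.03  ] corners [[0.4719, 0.2957], [0.4752, 0.2704], [0.388, 0.2575], [0.3848, 0.2826]]
blue 2460 med z 0.004 c [0.4822 0.2963 0.005 ] corners [[0.6195, 0.3791], [0.6356, 0.2571], [0.3475, 0.2151], [0.3322, 0.3347]]
red 293 med z 0.083 c [0.6369 0.0355 0.08  ] corners [[0.5765, 0.0669], [0.7039, 0.0516], [0.6979, 0.0038], [0.5706, 0.0196]]
amber 150 med z 0.0809 c [0.7759 0.0211 0.082 ] corners [[0.797, 0.0388], [0.7973, 0.0036], [0.7549, 0.0035], [0.7547, 0.0385]]
[ 0.00241372 -0.00101512  0.00288845 -0.00309833 -0.00246107] 0.0816504105665472 [0.6684941  0.02218038 0.07770881]
```

View pics/c1.png

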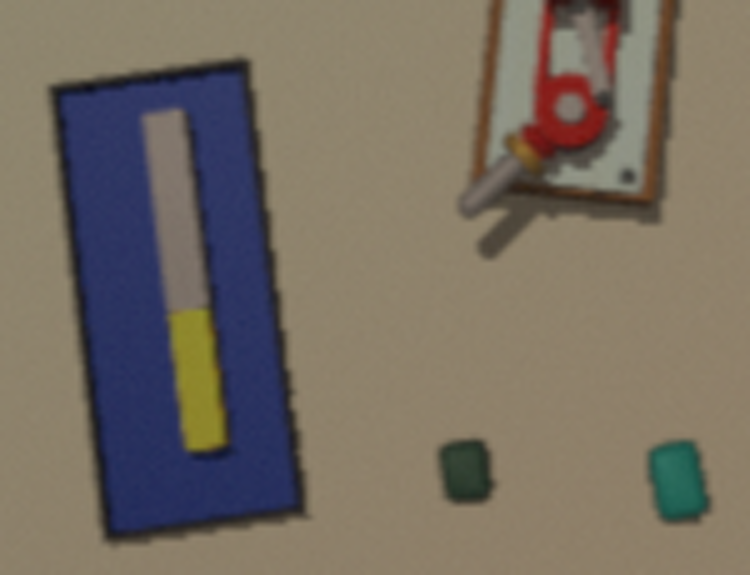

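View pics/c2.png

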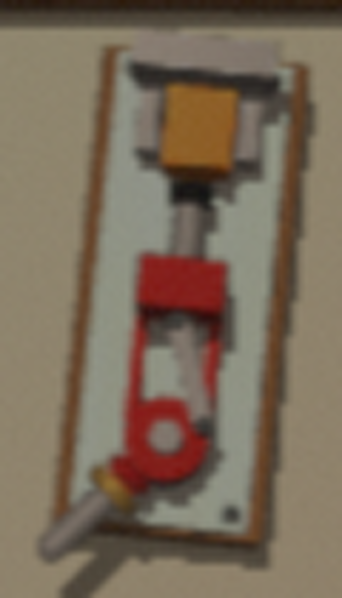

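Close crops: the bar lies flat in the blue tray, grey half at crop c1 (165,110)–(205,310), yellow grip (170,310)–(228,450). The lever hub is at (570,107), the brass sleeve at (522,150), and the rod tip at (470,208). The blank is amber at c2 (200,130).

```bash
python3 - <<'E'
from h import *
from cell import arm
o=arm.get_obs();r=Rq(o['tcp_rot']);print('tool axes cols\n',r.as_matrix().round(3))
print('cam off in tool',r.inv().apply(arm.camera_info('wrist')['position']-o['ee_pos']).round(4))
p,d,ci=load('top0');C=cloud(ci,d)
hsv=cv2.cvtColor(p,cv2.COLOR_RGB2HSV);H,S,V=[hsv[...,i] for i in range(3)]
# hub: red ring
m=((H<6)|(H>174))&(S>130)&(V>70);
v,u=np.nonzero(m); k=(u>228)&(u<262)&(v>150)&(v<200)
for vv in range(150,200): 
    uu=u[k&(v==vv)]; print(vv,uu.min() if len(uu) else 0,uu.max() if len(uu) else 0,np.median(C[vv,uu,2]).round(3) if len(uu) else'',end='; ')
print()
print('hub pin',C[184:190,236:243,2].round(3))
print('pivot z.09',onplane(ci,239,186.4,.09),'z.1',onplane(ci,239,186.4,.1))
print('rod tip z.07',onplane(ci,218.3,207.5,.07))
# pale plate edges / wood block : wood mask
print('plunger', C[140:150,240:250,2].round(3)[::3])
E
```

```text
tool axes cols
 [[-0.001  0.38   0.925]
 [-0.001  0.925 -0.38 ]
 [-1.    -0.001  0.   ]]
cam off in tool [ 0.0192  0.0002 -0.0662]
150 0 0 ; 151 0 0 ; 152 0 0 ; 153 0 0 ; 154 0 0 ; 155 235 245 0.093; 156 235 248 0.094; 157 235 249 0.097; 158 235 248 0.098; 159 234 248 0.093; 160 234 248 0.094; 161 234 248 0.095; 162 234 249 0.094; 163 235 248 0.094; 164 243 248 0.093; 165 0 0 ; 166 234 235 0.055; 167 234 235 0.053; 168 234 235 0.05; 169 234 247 0.054; 170 234 248 0.055; 171 233 248 0.057; 172 233 247 0.056; 173 233 247 0.058; 174 233 247 0.058; 175 233 247 0.059; 176 233 247 0.057; 177 233 247 0.057; 178 233 247 0.047; 179 233 234 0.051; 180 232 241 0.077; 181 232 242 0.08; 182 232 242 0.08; 183 232 242 0.08; 184 232 243 0.083; 185 232 243 0.084; 186 232 245 0.082; 187 232 245 0.079; 188 232 246 0.08; 189 232 245 0.08; 190 230 245 0.08; 191 230 244 0.079; 192 230 244 0.079; 193 231 242 0.079; 194 232 239 0.079; 195 233 235 0.08; 196 233 233 0.072; 197 0 0 ; 198 0 0 ; 199 0 0 ; 
hub pin [[0.083 0.089 0.089 0.09  0.083 0.081 0.083]
 [0.086 0.085 0.084 0.083 0.086 0.076 0.08 ]
 [0.086 0.087 0.086 0.084 0.088 0.084 0.078]
 [0.088 0.087 0.091 0.086 0.089 0.084 0.077]
 [0.088 0.088 0.081 0.087 0.08  0.079 0.076]
 [0.077 0.083 0.089 0.085 0.084 0.081 0.078]]
pivot z.09 [[0.5984621  0.03759903 0.09      ]] z.1 [[0.59719107 0.0375675  0.1       ]]
rod tip z.07 [[0.53359473 0.10252904 0.07      ]]
plunger [[0.056 0.058 0.061 0.066 0.065 0.064 0.072 0.066 0.069 0.074]
 [0.076 0.086 0.077 0.081 0.085 0.08  0.077 0.05  0.047 0.043]
 [0.068 0.073 0.086 0.079 0.08  0.071 0.074 0.044 0.043 0.044]
 [0.073 0.081 0.077 0.078 0.082 0.04  0.037 0.042 0.043 0.047]]
```

```bash
cat >> h.py <<'E'
def pose():
    from cell import arm
    o=arm.get_obs();return o,np.array(o['ee_pos']),Rq(o['tcp_rot'])
def Rdown(yaw): # tool x down, tool z along heading yaw
    z=np.array([np.cos(yaw),np.sin(yaw),0]);x=np.array([0,0,-1.]);return R.from_matrix(np.stack([x,np.cross(z,x),z],1))
def plan(wps,g,dec=4,start=None):
    """wps: list of (pos,yaw,n). prints rows"""
    o,p,r=pose()
    if start: p,r=start
    rows=[]
    for pos,yaw,n in wps:
        rt=Rdown(yaw);p0,r0=p,r;rv=(r0.inv()*rt).as_rotvec()
        for i in range(1,n+1):
            pt=p0+(np.array(pos)-p0)*i/n;rr=r0*R.from_rotvec(rv*i/n)
            s=np.round(r.inv().apply(pt-p),dec);t=np.round(np.degrees((r.inv()*rr).as_rotvec()),1)
            p=p+r.apply(s);r=r*R.from_rotvec(np.radians(t))
            rows.append(' '.join('%g'%(a+0) for a in [*s,*t,g]))
    for i in range(0,len(rows),5): print('; '.join(rows[i:i+5]))
    return p,r
E
python3 - <<'E'
from h import *
plan([((.4625,.2813,.30),.147,8),((.4625,.2813,.22),.147,2)],.5)
E
```

```text
0.013 -0.0267 0.0401 -3.8 0 0 0.5; 0.0131 -0.0293 0.0383 -3.9 0 0 0.5; 0.013 -0.0319 0.0361 -3.8 0 0 0.5; 0.013 -0.0341 0.034 -3.9 0 0 0.5; 0.0131 -0.0364 0.0316 -3.8 0 0 0.5
0.013 -0.0385 0.0291 -3.9 0 0.1 0.5; 0.013 -0.0403 0.0264 -3.8 0 0 0.5; 0.0129 -0.042 0.0237 -3.9 0 0 0.5; 0.04 0 0 0 0 0 0.5; 0.04 0 0.0001 0 0 0 0.5
```

>>> {"method": "apply_moves", "body": {"deltas": "0.013 -0.0267 0.0401 -3.8 0 0 0.5; 0.013 -0.0293 0.0383 -3.9 0 0 0.5; 0.013 -0.0319 0.0361 -3.8 0 0 0.5; 0.013 -0.0341 0.034 -3.9 0 0 0.5; 0.013 -0.0364 0.0316 -3.8 0 0 0.5"}}

```text
t: 0.78
ee_pos: [0.3824, 0.4002, 0.3392]
tcp_rot: [0.707, 0.018, 0.707, -0.019]
ft_force: [0.8, -0.8, -0.2]
width: 0.0487
```

>>> {"method": "apply_moves", "body": {"deltas": "0.013 -0.0385 0.0291 -3.9 0 0 0.5; 0.013 -0.0403 0.0264 -3.8 0 0 0.5; 0.013 -0.042 0.0237 -3.9 0 0 0.5; 0 0 0 0 0 0 0.5"}}

```text
t: 1.27
ee_pos: [0.4648, 0.2769, 0.2995]
tcp_rot: [0.705, -0.051, 0.706, 0.048]
ft_force: [-0.9, 0.1, 0.6]
width: 0.0469
```

```bash
cat > snap.py <<'E'
import sys
from h import *
from cell import arm
def snap(cam,name):
    ci=arm.camera_info(cam);p,d=arm.snapshot(cam)
    np.savez(name+".npz",p=p,d=d,**{k:np.array(v) for k,v in ci.items() if not isinstance(v,str)})
    cv2.imwrite(f"pics/{name}.png",p[:,:,::-1]);return p,d,ci
if __name__=='__main__':
    o,p,r=pose();print(o['t'],p.round(4),o['ft_force'].round(2),o['width']);print(r.as_matrix().round(4));snap(sys.argv[1],sys.argv[2])
E
python3 snap.py wrist w1
```

```text
1.275 [0.4648 0.2769 0.2995] [-0.93  0.14  0.6 ] 0.04686425201152469
[[-0.001  -0.1394  0.9902]
 [-0.0037  0.9902  0.1394]
 [-1.     -0.0036 -0.0015]]
```

View pics/w1.png

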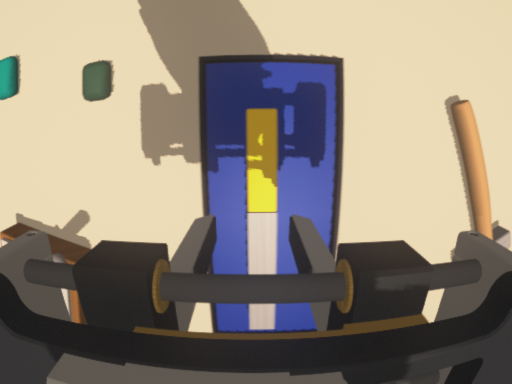

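Wrist view: the yellow grip is at (262,160) and the grey part at (262,270), partly hidden. The camera looks to the rear, so a half-turned grasp would let it see the mouth and the rod. I'll check joint 7's margin.

```bash
python3 - <<'E'
from h import *
o,p,r=pose();print(o['joint_positions'].round(3))
w,d,ci=load('w1');hsv=cv2.cvtColor(w,cv2.COLOR_RGB2HSV);H,S,V=[hsv[...,i] for i in range(3)]
m=(H>18)&(H<35)&(S>130)&(V>60);m[:, :235]=0;m[:,290:]=0;m[230:]=0;m[:100]=0
v,u=np.nonzero(m);print(u.min(),u.max(),v.min(),v.max())
a=[np.median(u[v==x]) for x in (115,160,205)]
P=onplane(ci,np.array([a[0],a[1],a[2],262,262]),np.array([115,160,205,v.min(),v.max()+.5]),.03,True);print(P.round(4))
E
```

```text
[-0.508  0.621 -0.13   1.918  0.132  0.612  0.991]
247 276 109 211
[[0.3924 0.273  0.03  ]
 [0.4301 0.2785 0.03  ]
 [0.4692 0.2843 0.03  ]
 [0.3873 0.2727 0.03  ]
 [0.4751 0.2856 0.03  ]]
```

Joint 7 would come within about 0.05 rad of its limit in the half-turned grasp, so I'll keep the normal grasp. First I'll look at the lever from above with the empty hand, at the insertion heading, and measure it with the same camera.

```bash
python3 - <<'E'
from h import *
plan([((.595,.03,.38),-.8,6)],.5)
E
```

```text
-0.0133 -0.0443 0.0157 9 0 0 0.5; -0.0133 -0.0413 0.0225 9 0 0 0.5; -0.0133 -0.0373 0.0287 9 0 0 0.5; -0.0133 -0.0323 0.0341 9 0 0.1 0.5; -0.0133 -0.0266 0.0388 9 0 0 0.5
-0.0134 -0.0202 0.0424 9 0 0 0.5
```

>>> {"method": "apply_moves", "body": {"deltas": "-0.0133 -0.0443 0.0157 9 0 0 0.5; -0.0133 -0.0413 0.0225 9 0 0 0.5; -0.0133 -0.0373 0.0287 9 0 0 0.5; -0.0133 -0.0323 0.0341 9 0 0 0.5; -0.0133 -0.0266 0.0388 9 0 0 0.5"}}

```text
t: 1.95
ee_pos: [0.5734, 0.0749, 0.368]
tcp_rot: [0.671, 0.223, 0.671, -0.222]
ft_force: [-0.0, -0.2, -0.3]
width: 0.0472
```

>>> {"method": "apply_moves", "body": {"deltas": "-0.0133 -0.0202 0.0424 9 0 0 0.5; 0 0 0 0 0 0 0.5; 0 0 0 0 0 0 0.5"}}

```text
t: 2.33
ee_pos: [0.5947, 0.0347, 0.3803]
tcp_rot: [0.652, 0.273, 0.653, -0.272]
ft_force: [0.0, 0.1, 0.1]
width: 0.0467
```

```bash
python3 snap.py wrist w2; python3 -c "
from h import *
print(pose()[0]['joint_positions'].round(3))"
```

```text
2.325 [0.5947 0.0347 0.3803] [0.03 0.07 0.15] 0.046719716937273545
[[-6.000e-04  7.115e-01  7.027e-01]
 [ 1.600e-03  7.027e-01 -7.115e-01]
 [-1.000e+00  7.000e-04 -1.600e-03]]
[-0.176  0.579  0.111  1.704 -0.082  0.864  0.75 ]
```

View pics/w2.png

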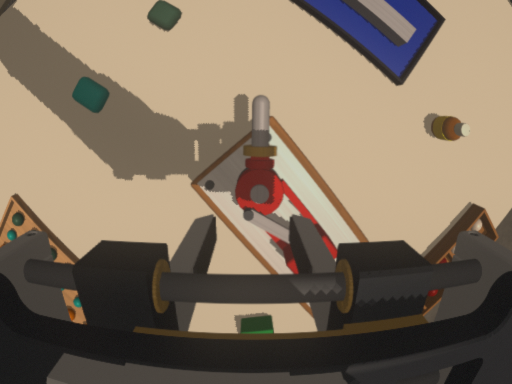

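The lever is clear in this view: rod tip (261,96), brass sleeve (260,151), hub pin (260,193).

```bash
python3 - <<'E'
from h import *
w,d,ci=load('w2')
C=cloud(ci,d,True)
cv2.imwrite('pics/c3.png',cv2.resize(w[85:215,220:300,::-1],None,fx=4.5,fy=4.5,interpolation=cv2.INTER_CUBIC))
g=w.astype(int)
for v in range(90,150,4): print(v,[tuple(g[v,u]) for u in range(248,276,3)])
print('z hub',np.median(C[190:196,256:264,2]),'rod',np.median(C[105:130,259:263,2]),'ring',C[180,245:250,2].round(3), 'table',C[100,150,2])
hsv=cv2.cvtColor(w,cv2.COLOR_RGB2HSV);H,S,V=[hsv[...,i] for i in range(3)]
m=((H<6)|(H>174))&(S>130)&(V>60)
for v in range(160,216,3):
    u=np.nonzero(m[v,225:290])[0]+225
    if len(u):print(v,u.min(),u.max())
E
```

```text
90 [(np.int64(202), np.int64(178), np.int64(147)), (np.int64(202), np.int64(178), np.int64(146)), (np.int64(202), np.int64(178), np.int64(146)), (np.int64(202), np.int64(178), np.int64(146)), (np.int64(202), np.int64(178), np.int64(145)), (np.int64(201), np.int64(178), np.int64(145)), (np.int64(202), np.int64(178), np.int64(146)), (np.int64(202), np.int64(178), np.int64(146)), (np.int64(202), np.int64(178), np.int64(146)), (np.int64(202), np.int64(178), np.int64(146))]
94 [(np.int64(201), np.int64(178), np.int64(146)), (np.int64(202), np.int64(179), np.int64(146)), (np.int64(202), np.int64(179), np.int64(146)), (np.int64(196), np.int64(173), np.int64(142)), (np.int64(183), np.int64(162), np.int64(134)), (np.int64(191), np.int64(169), np.int64(139)), (np.int64(201), np.int64(177), np.int64(145)), (np.int64(202), np.int64(178), np.int64(145)), (np.int64(201), np.int64(177), np.int64(145)), (np.int64(203), np.int64(179), np.int64(146))]
98 [(np.int64(161), np.int64(143), np.int64(117)), (np.int64(201), np.int64(177), np.int64(145)), (np.int64(128), np.int64(114), np.int64(97)), (np.int6
[... 5530 characters left out ...]
), (np.int64(87), np.int64(72), np.int64(56)), (np.int64(88), np.int64(75), np.int64(61)), (np.int64(91), np.int64(79), np.int64(65)), (np.int64(90), np.int64(77), np.int64(64)), (np.int64(87), np.int64(73), np.int64(59)), (np.int64(86), np.int64(70), np.int64(49)), (np.int64(96), np.int64(83), np.int64(63)), (np.int64(130), np.int64(116), np.int64(91))]
z hub 0.0867794878614443 rod 0.07909404590615743 ring [0.082 0.083 0.081 0.082 0.082] table -0.00028217956541659595
160 246 272
163 246 272
166 246 272
169 248 269
172 244 273
175 241 276
178 239 278
181 238 283
184 237 286
187 236 288
190 236 289
193 236 289
196 236 289
199 236 281
202 238 280
205 240 278
208 243 276
211 257 272
214 263 267
```

View pics/c3.png

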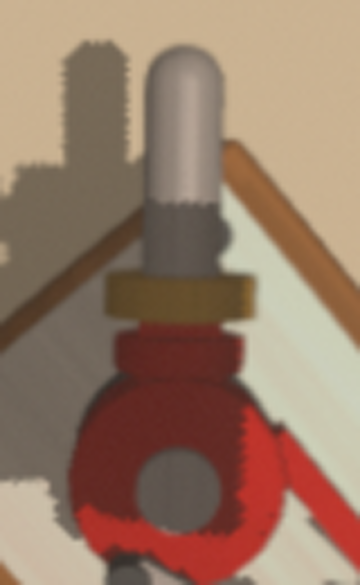

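```bash
python3 - <<'E'
from h import *
w,d,ci=load('w2')
print('cam',ci['position'].round(4))
tip=onplane(ci,261,95.2,.072,True)[0];rod=onplane(ci,np.array([261,260.8]),np.array([105,135]),.07,True)
hub=onplane(ci,259.6,193.9,.0868,True)[0]
sl=onplane(ci,260,145.4,.0865,True)[0]
print('tip',tip,'rod',rod,'hub',hub,'sl',sl)
a=tip-hub;print('tip-hub',np.hypot(*a[:2]),'ang',np.arctan2(a[1],a[0]), 'sl',np.hypot(*(sl-hub)[:2]))
# width of rod
e=onplane(ci,np.array([252.6,269.3]),np.array([110,110]),.07,True);print(np.linalg.norm(e[0]-e[1]))
r=rod[0]-rod[1];print('rod ang',np.arctan2(r[1],r[0]))
r=tip-rod[1];print('rod ang',np.arctan2(r[1],r[0]))
# second: scene/top camera tip estimate
p,d,ct=load('top0');print('top tip',onplane(ct,218.3,207.5,.07),'hub',onplane(ct,239,186.4,.0868))
cs=load('scene0')[2]
cv2.imwrite('pics/c4.png',cv2.resize(load('scene0')[0][170:245,240:340,::-1],None,fx=7,fy=7,interpolation=cv2.INTER_CUBIC))
E
```

```text
cam [0.5484 0.0823 0.3612]
tip [0.53607136 0.10690673 0.072     ] rod [[0.54277815 0.10021597 0.07      ]
 [0.56336278 0.0791996  0.07      ]] hub [0.60103009 0.03915916 0.0868    ] sl [0.56879488 0.0720158  0.0865    ]
tip-hub 0.09385825122433246 ang 2.3351824629177727 sl 0.046028987960559
0.016183094638239564
rod ang 2.345816460910301
rod ang 2.348636041909491
top tip [[0.53359473 0.10252904 0.07      ]] hub [[0.59886883 0.03760911 0.0868    ]]
```

View pics/c4.png

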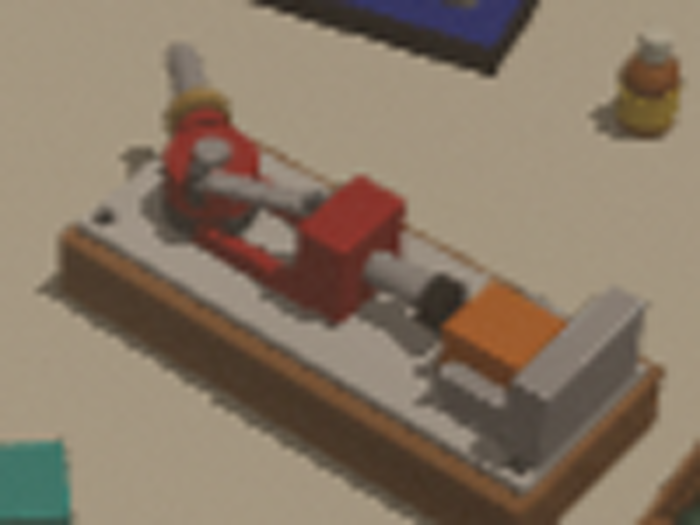

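Sizes check out: pivot to tip is 93.9 mm (95 expected) and the sleeve face is at 46 mm (45 expected). The pivot is at about (0.601, 0.039) and the lever direction about 2.34 rad. Now I'll go and grasp the bar.

```bash
python3 - <<'E'
from h import *
plan([((.463,.2830,.28),.146,6)],.5)
E
```

```text
0.0168 0.0135 -0.0448 -8.9 0 0 0.5; 0.0168 0.0202 -0.0421 -9 0 0 0.5; 0.0167 0.0266 -0.0384 -8.9 0 0 0.5; 0.0168 0.0322 -0.0339 -9 -0.1 -0.1 0.5; 0.0167 0.0371 -0.0285 -8.9 0 0 0.5
0.0167 0.0411 -0.0223 -9 0 0 0.5
```

>>> {"method": "apply_moves", "body": {"deltas": "0.0168 0.0135 -0.0448 -8.9 0 0 0.5; 0.0168 0.0202 -0.0421 -9 0 0 0.5; 0.0168 0.0266 -0.0384 -8.9 0 0 0.5; 0.0168 0.0322 -0.0339 -9 -0.1 -0.1 0.5; 0.0168 0.0371 -0.0285 -8.9 0 0 0.5"}}

```text
t: 3.0
ee_pos: [0.4842, 0.2425, 0.2958]
tcp_rot: [0.707, 0.002, 0.707, -0.002]
ft_force: [0.5, -0.5, 0.4]
width: 0.0472
```

>>> {"method": "apply_moves", "body": {"deltas": "0.0168 0.0411 -0.0223 -9 0 0 0.5; 0 0 0 0 0 0 0.5; 0 0 0 0 0 0 0.5; 0 0 0 0 0 0 0.5"}}

```text
t: 3.5
ee_pos: [0.4653, 0.2799, 0.2798]
tcp_rot: [0.706, -0.051, 0.705, 0.049]
ft_force: [-0.4, 0.0, 1.0]
width: 0.0469
```

```bash
python3 - <<'E'
from h import *
o,p,r=pose();print(p.round(4),r.as_matrix().round(4))
plan([((.463,.2830,.23),.146,1),((.463,.2830,.2075),.146,2)],.5)
E
```

```text
[0.4653 0.2799 0.2798] [[ 0.0021 -0.1401  0.9901]
 [-0.0025  0.9901  0.1401]
 [-1.     -0.0028  0.0017]]
0.0498 0.0035 -0.0019 -0.3 0.1 0.2 0.5; 0.0112 0 0 0 0 0 0.5; 0.0113 0 0 0 0 0 0.5
```

>>> {"method": "apply_moves", "body": {"deltas": "0.0498 0.0035 -0.002 -0.3 0 0 0.5; 0.011 0 0 0 0 0 0.5; 0.011 0 0 0 0 0 0.5; 0 0 0 0 0 0 0.5; 0 0 0 0 0 0 0.5"}}

```text
t: 4.12
ee_pos: [0.4628, 0.2839, 0.2085]
tcp_rot: [0.706, -0.053, 0.704, 0.052]
ft_force: [-0.7, -0.2, 0.1]
width: 0.0469
```

>>> {"method": "apply_moves", "body": {"deltas": "0 0 0 0 0 0 0; 0 0 0 0 0 0 0; 0 0 0 0 0 0 0; 0 0 0 0 0 0 0"}}

```text
t: 4.62
ee_pos: [0.4625, 0.2839, 0.208]
tcp_rot: [0.706, -0.053, 0.705, 0.051]
ft_force: [-0.6, -0.0, 5.4]
width: 0.0257
```

>>> {"method": "apply_moves", "body": {"deltas": "-0.03 0 0 0 0 0 0; -0.05 0 0 0 0 0 0; -0.04 0 0 0 0 0 0; 0 0 0 0 0 0 0; 0 0 0 0 0 0 0"}}

```text
t: 5.25
ee_pos: [0.4616, 0.2837, 0.3265]
tcp_rot: [0.705, -0.053, 0.705, 0.051]
ft_force: [-0.8, -0.1, -3.1]
width: 0.0259
```

```bash
python3 snap.py wrist w3; python3 -c "
from snap import *
snap('scene','s3')"
```

```text
5.25 [0.4616 0.2837 0.3265] [-0.79 -0.11 -3.1 ] 0.025863474458506508
[[-6.000e-04 -1.472e-01  9.891e-01]
 [-3.400e-03  9.891e-01  1.472e-01]
 [-1.000e+00 -3.300e-03 -1.100e-03]]
```

View pics/w3.png

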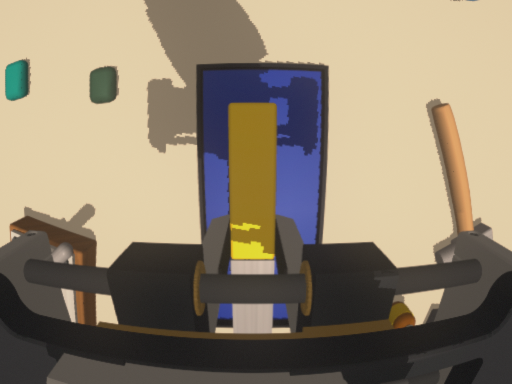

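View pics/s3.png

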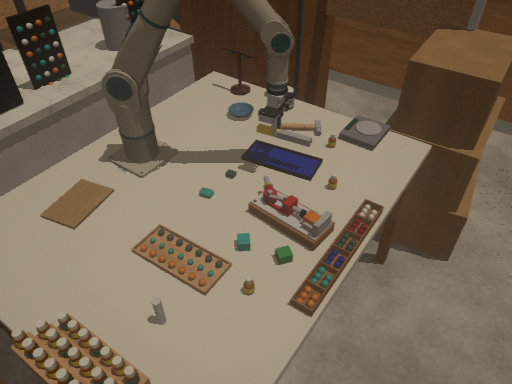

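The bar is held level: its rear end is at (253,103) and the yellow/grey boundary at (252,258). Next I'll work out where the bar sits in the tool frame.

```bash
python3 - <<'E'
from h import *
o,p,r=pose()
w,d,ci=load('w3');C=cloud(ci,d,True);T=r.inv().apply(C.reshape(-1,3)-p).reshape(C.shape)
print('top surface tool x at rows',[ (v,np.median(T[v,240:266,0]).round(4)) for v in (110,130,150,180,200,220,240,250)])
hsv=cv2.cvtColor(w,cv2.COLOR_RGB2HSV);H,S,V=[hsv[...,i] for i in range(3)]
m=(H>18)&(H<35)&(S>130)&(V>50)
for v in (106,115,130,150,170,190,205):
    u=np.nonzero(m[v,200:300])[0]+200;a,b=u.min(),u.max()
    def q(uu,vv):
        dd=r.inv().apply(ray(ci,float(uu),float(vv),True));c=r.inv().apply(ci['position']-p);return c+dd*((.178-c[0])/dd[0])
    A,B=q(a-.5,v),q(b+.5,v);print(v,a,b,'mid y %.4f z %.4f w %.4f'%((A[1]+B[1])/2,A[2],B[1]-A[1]))
col=[tuple(map(int,w[v,252])) for v in range(254,263)];print(col)
print('boundary',q(252,258.5),'rear',q(252,103))
E
```

```text
top surface tool x at rows [(110, np.float64(0.1765)), (130, np.float64(0.1765)), (150, np.float64(0.1768)), (180, np.float64(0.1765)), (200, np.float64(0.1764)), (220, np.float64(0.1764)), (240, np.float64(0.1765)), (250, np.float64(0.1766))]
106 229 275 mid y -0.0004 z -0.0744 w 0.0249
115 229 275 mid y -0.0004 z -0.0696 w 0.0250
130 229 275 mid y -0.0004 z -0.0615 w 0.0251
150 229 275 mid y -0.0004 z -0.0507 w 0.0253
170 229 275 mid y -0.0004 z -0.0398 w 0.0256
190 230 274 mid y -0.0004 z -0.0286 w 0.0248
205 230 274 mid y -0.0004 z -0.0200 w 0.0251
[(227, 218, 50), (227, 218, 51), (227, 218, 51), (227, 217, 50), (220, 195, 47), (160, 134, 68), (146, 131, 116), (196, 177, 161), (200, 181, 165)]
boundary [ 0.178      -0.00040811  0.01311443] rear [ 0.178      -0.00041241 -0.07594132]
```

```bash
cat >> h.py <<'E'
PIV=np.array([.6010,.0392]);MO=.1432;AX=.1905
def tp(s,phi,z=None): # TCP pos for mouth s from pivot, lever outward dir phi (world)
    u=np.array([np.cos(phi),np.sin(phi)]);h=phi-np.pi
    yd=np.array([-np.sin(h),np.cos(h)])
    xy=PIV+u*(s+MO)+.0004*yd
    return (xy[0],xy[1],z if z else .070+AX)
E
python3 - <<'E'
from h import *
print(tp(.13,2.342),tp(.04,2.342),tp(.04,2.342+.7),tp(.04,2.342+1.42))
plan([(tp(.13,2.342,.31),2.342-np.pi,6),(tp(.13,2.342),2.342-np.pi,1)],0)
E
```

```text
(np.float64(0.41086673925695555), np.float64(0.2353829328948303), 0.2605) (np.float64(0.4735966370137964), np.float64(0.17084643215752432), 0.2605) (np.float64(0.4187475731286185), np.float64(0.05781324527028384), 0.2605) (np.float64(0.45170829270139273), np.float64(-0.06698091227648674), 0.2605)
0.0027 -0.0067 -0.0095 9 0 0 0; 0.0027 -0.0081 -0.0084 9.1 0 0.1 0; 0.0027 -0.0094 -0.007 9 0 0 0; 0.0027 -0.0103 -0.0054 9.1 0 0.1 0; 0.0026 -0.011 -0.0038 9 0 0 0
0.0027 -0.0115 -0.0019 9.1 0 0.1 0; 0.0495 -0.0001 0 0 0 0 0
```

>>> {"method": "apply_moves", "body": {"deltas": "0.0027 -0.0067 -0.0095 9 0 0 0; 0.0027 -0.0081 -0.0084 9.1 0 0.1 0; 0.0027 -0.0094 -0.007 9 0 0 0; 0.0027 -0.0103 -0.0054 9.1 0 0.1 0; 0.0027 -0.011 -0.0038 9 0 0 0"}}

```text
t: 5.98
ee_pos: [0.4193, 0.2435, 0.3127]
tcp_rot: [0.671, 0.224, 0.67, -0.225]
ft_force: [-0.0, -0.1, -1.1]
width: 0.0256
```

>>> {"method": "apply_moves", "body": {"deltas": "0.0027 -0.0115 -0.0019 9.1 0 0.1 0; 0.02 0 0 0 0 0 0; 0.025 0 0 0 0 0 0; 0 0 0 0 0 0 0; 0 0 0 0 0 0 0"}}

```text
t: 6.6
ee_pos: [0.4117, 0.236, 0.2662]
tcp_rot: [0.652, 0.276, 0.651, -0.274]
ft_force: [0.3, -0.8, -1.7]
width: 0.0256
```

```bash
python3 - <<'E'
from snap import *
o,p,r=pose();print(o['t'],p.round(4),r.as_matrix().round(4),o['joint_positions'].round(3),o['ft_force'])
plan([(tp(.115,2.342),2.342-np.pi,1)],0,dec=4)
s=snap('scene','s4')[0];t=snap('top','t4')[0]
cv2.imwrite('pics/s4c.png',cv2.resize(s[120:240,200:340,::-1],None,fx=5,fy=5,interpolation=cv2.INTER_CUBIC))
cv2.imwrite('pics/t4c.png',cv2.resize(t[140:280,160:270,::-1],None,fx=4.2,fy=4.2,interpolation=cv2.INTER_CUBIC))
E
```

```text
6.6 [0.4117 0.236  0.2662] [[ 2.600e-03  7.173e-01  6.967e-01]
 [ 2.000e-03  6.967e-01 -7.173e-01]
 [-1.000e+00  3.200e-03  4.000e-04]] [-0.649  0.616  0.101  2.123 -0.149  0.406  0.342] [ 0.32685528 -0.75084634 -1.73664355]
0.0057 -0.001 0.0148 0 0 -0.2 0
```

View pics/s4c.png

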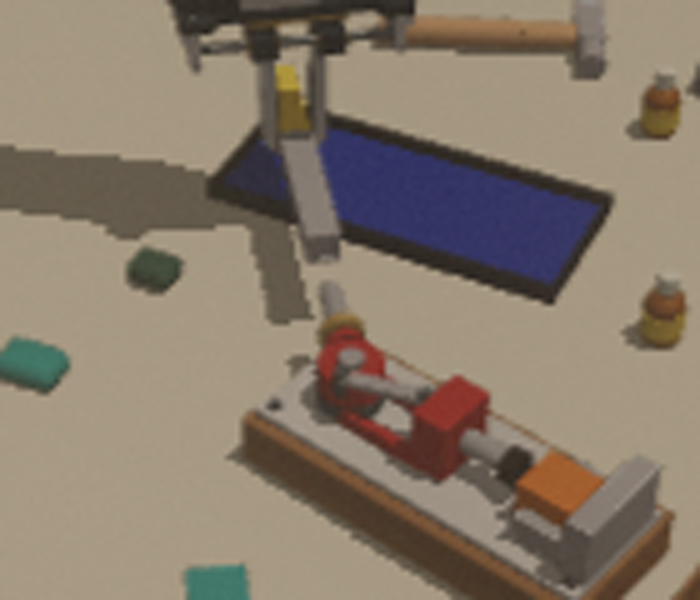

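View pics/t4c.png

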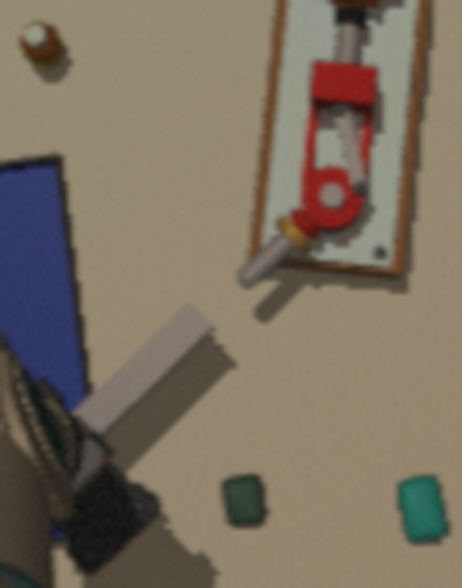

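Scene and top crops: the mouth points at the rod tip with about 30 mm to go. In t4c the mouth is at (202,318), and the lever line extended passes (202,320). Next I'll lower it and slide forward with care.

>>> {"method": "apply_moves", "body": {"deltas": "0.0057 -0.001 0.0148 0 0 -0.2 0; 0 0 0 0 0 0 0; 0 0 0 0 0 0 0"}}

```text
t: 7.08
ee_pos: [0.4215, 0.2244, 0.2607]
tcp_rot: [0.651, 0.276, 0.651, -0.275]
ft_force: [0.6, -0.4, -2.9]
width: 0.0258
```

```bash
python3 - <<'E'
from snap import *
o,p,r=pose();print(o['t'],p.round(4),r.as_matrix().round(4),o['ft_force'])
plan([(tp(.085,2.342),2.342-np.pi,3)],0,dec=4)
E
```

```text
7.075 [0.4215 0.2244 0.2607] [[ 7.000e-04  7.180e-01  6.961e-01]
 [ 2.000e-04  6.961e-01 -7.180e-01]
 [-1.000e+00  6.000e-04  4.000e-04]] [ 0.64948263 -0.43836088 -2.91595537]
0.0001 0 0.0099 0 0 0 0; 0.0001 0.0001 0.0099 0 0 0 0; 0 0 0.0099 -0.1 0 0 0
```

>>> {"method": "apply_moves", "body": {"deltas": "0 0 0.009 0 0 0 0; 0 0 0.007 0 0 0 0; 0 0 0.005 0 0 0 0; 0 0 0 0 0 0 0"}}

```text
t: 7.58
ee_pos: [0.4363, 0.2091, 0.2607]
tcp_rot: [0.651, 0.276, 0.651, -0.276]
ft_force: [0.8, 0.6, -2.1]
width: 0.0257
```

>>> {"method": "apply_moves", "body": {"deltas": "0 0 0.005 0 0 0 0; 0 0 0.005 0 0 0 0; 0 0 0 0 0 0 0"}}

```text
t: 7.95
ee_pos: [0.4433, 0.2021, 0.2607]
tcp_rot: [0.652, 0.276, 0.651, -0.275]
ft_force: [-0.0, -1.1, -2.3]
width: 0.0256
```

```bash
python3 - <<'E'
from snap import *
o,p,r=pose();print(o['t'],p.round(4),r.inv().apply(o['ft_force']),o['ft_force'],o['wrist_torque'])
s=snap('scene','s5')[0];t=snap('top','t5')[0]
a=cv2.resize(s[150:210,230:310,::-1],None,fx=5,fy=5,interpolation=cv2.INTER_CUBIC)
b=cv2.resize(t[180:240,180:260,::-1],None,fx=5,fy=5,interpolation=cv2.INTER_CUBIC)
cv2.imwrite('pics/x5.png',np.hstack([a,b]))
E
```

```text
7.95 [0.4433 0.2021 0.2607] [ 2.27524796 -0.74515429  0.74991257] [-0.0106058  -1.05706969 -2.27527322] [-0.04573996  0.0395719  -0.03709981]
```

View pics/x5.png

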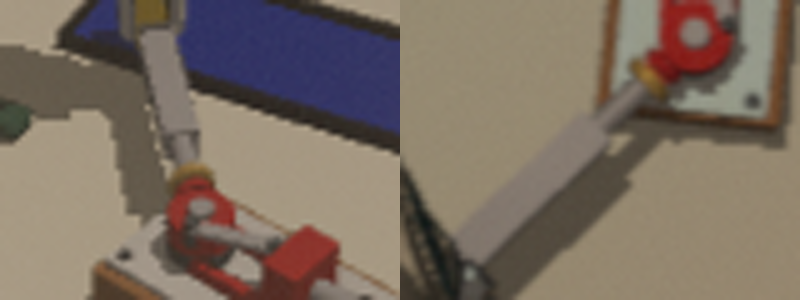

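The bar is going on in line with no contact force (rod entering at right-crop (600,120)), so I'll continue.

>>> {"method": "apply_moves", "body": {"deltas": "0 0 0.007 0 0 0 0; 0 0 0.007 0 0 0 0; 0 0 0 0 0 0 0"}}

```text
t: 8.43
ee_pos: [0.4533, 0.1917, 0.2607]
tcp_rot: [0.652, 0.276, 0.651, -0.276]
ft_force: [-0.3, 0.6, -2.3]
width: 0.0256
```

>>> {"method": "apply_moves", "body": {"deltas": "0 0 0.007 0 0 0 0; 0 0 0.006 0 0 0 0; 0 0 0 0 0 0 0"}}

```text
t: 8.8
ee_pos: [0.4622, 0.1825, 0.2607]
tcp_rot: [0.651, 0.276, 0.651, -0.276]
ft_force: [-0.2, 0.1, -2.4]
width: 0.026
```

```bash
cat > st.py <<'E'
from h import *
import sys
o,p,r=pose();ph=2.342
print('t',o['t'],p.round(4),'Ftool',r.inv().apply(o['ft_force']).round(2),'Ttool',r.inv().apply(o['wrist_torque']).round(3))
z=r.as_matrix()[:,2];yaw=np.arctan2(z[1],z[0])
c=p[:2]-.0004*r.as_matrix()[:2,1];mouth=c+MO*z[:2];v=mouth-PIV
print('yaw',yaw.round(4),'lever angle by bar yaw',(yaw+np.pi-ph).round(4),'by pos',(np.arctan2(*(c-PIV)[::-1])%(2*np.pi)-ph).round(4),'mouth dist',np.hypot(*v).round(4),'tilt',np.degrees(r.as_matrix()[2,1:]).round(2))
E
python3 st.py
```

```text
t 8.8 [0.4622 0.1825 0.2607] Ftool [ 2.38 -0.06 -0.18] Ttool [0.019 0.026 0.032]
yaw -0.8011 lever angle by bar yaw -0.0015 by pos 0.0002 mouth dist 0.0563 tilt [0.04 0.05]
```

>>> {"method": "apply_moves", "body": {"deltas": "0 0 0.005 0 0 0 0; 0 0 0.004 0 0 0 0; 0 0 0 0 0 0 0"}}

```text
t: 9.18
ee_pos: [0.4683, 0.1763, 0.2607]
tcp_rot: [0.652, 0.276, 0.651, -0.275]
ft_force: [0.2, -0.2, -2.0]
width: 0.0257
```

```bash
python3 st.py
```

```text
t 9.175 [0.4683 0.1763 0.2607] Ftool [ 2.   -0.01  0.31] Ttool [-0.022  0.034 -0.044]
yaw -0.8006 lever angle by bar yaw -0.001 by pos 0.0 mouth dist 0.0476 tilt [0.04 0.04]
```

>>> {"method": "apply_moves", "body": {"deltas": "0 0 0.003 0 0 0 0; 0 0 0 0 0 0 0"}}

```text
t: 9.43
ee_pos: [0.4702, 0.1744, 0.2607]
tcp_rot: [0.651, 0.276, 0.651, -0.275]
ft_force: [0.2, -1.0, -1.0]
width: 0.0257
```

```bash
python3 st.py
```

```text
t 9.425 [0.4702 0.1744 0.2607] Ftool [ 0.95 -0.58  0.86] Ttool [-0.024  0.016 -0.095]
yaw -0.8002 lever angle by bar yaw -0.0006 by pos -0.0 mouth dist 0.0449 tilt [0.04 0.02]
```

>>> {"method": "apply_moves", "body": {"deltas": "0 0 0.002 0 0 0 0; 0 0 0 0 0 0 0"}}

```text
t: 9.68
ee_pos: [0.4707, 0.1739, 0.2606]
tcp_rot: [0.651, 0.275, 0.652, -0.275]
ft_force: [-3.2, 3.9, -1.9]
width: 0.0259
```

```bash
python3 st.py
```

```text
t 9.675 [0.4707 0.1739 0.2606] Ftool [ 1.9   0.43 -4.96] Ttool [0.113 1.143 0.012]
yaw -0.7989 lever angle by bar yaw 0.0007 by pos -0.0003 mouth dist 0.0442 tilt [-0.01 -0.09]
```

Contact with the sleeve at about 45 mm, 5 N, as expected. I'll press on gradually.

>>> {"method": "apply_moves", "body": {"deltas": "0 0 0.002 0 0 0 0; 0 0 0.001 0 0 0 0; 0 0 0 0 0 0 0"}}

```text
t: 10.05
ee_pos: [0.4724, 0.1721, 0.2605]
tcp_rot: [0.651, 0.275, 0.652, -0.275]
ft_force: [-3.1, 5.5, 0.2]
width: 0.0256
```

```bash
python3 st.py
```

```text
t 10.05 [0.4724 0.1721 0.2605] Ftool [-0.15  1.62 -6.07] Ttool [0.049 1.477 0.034]
yaw -0.7986 lever angle by bar yaw 0.001 by pos 0.0002 mouth dist 0.0417 tilt [-0.04 -0.13]
```

>>> {"method": "apply_moves", "body": {"deltas": "0 0 0.002 0 0 0 0; 0 0 0 0 0 0 0"}}

```text
t: 10.3
ee_pos: [0.4735, 0.1709, 0.2605]
tcp_rot: [0.65, 0.275, 0.653, -0.275]
ft_force: [-5.0, 5.9, -0.1]
width: 0.0257
```

```bash
python3 st.py
```

```text
t 10.3 [0.4735 0.1709 0.2605] Ftool [ 0.11  0.55 -7.66] Ttool [0.028 1.779 0.041]
yaw -0.7982 lever angle by bar yaw 0.0014 by pos 0.0003 mouth dist 0.0401 tilt [-0.06 -0.17]
```

>>> {"method": "apply_moves", "body": {"deltas": "0 0 0.0015 0 0 0 0; 0 0 0 0 0 0 0"}}

```text
t: 10.55
ee_pos: [0.4743, 0.17, 0.2604]
tcp_rot: [0.65, 0.275, 0.653, -0.275]
ft_force: [-6.6, 6.5, -0.1]
width: 0.0257
```

```bash
python3 st.py
```

```text
t 10.55 [0.4743 0.17   0.2604] Ftool [ 0.13 -0.15 -9.25] Ttool [0.017 1.847 0.061]
yaw -0.7979 lever angle by bar yaw 0.0017 by pos 0.0005 mouth dist 0.039 tilt [-0.08 -0.2 ]
```

>>> {"method": "apply_moves", "body": {"deltas": "0 0 0.0015 0 0 0 0; 0 0 0 0 0 0 0; 0 0 0 0 0 0 0"}}

```text
t: 10.92
ee_pos: [0.4746, 0.1697, 0.2604]
tcp_rot: [0.65, 0.274, 0.654, -0.274]
ft_force: [-7.8, 8.1, 0.4]
width: 0.0258
```

```bash
python3 st.py;python3 - <<'E'
from snap import *
print(pose()[0]['joint_positions'].round(3))
s=snap('scene','s6')[0];t=snap('top','t6')[0]
a=cv2.resize(s[150:210,230:310,::-1],None,fx=5,fy=5,interpolation=cv2.INTER_CUBIC)
b=cv2.resize(t[180:240,180:260,::-1],None,fx=5,fy=5,interpolation=cv2.INTER_CUBIC)
cv2.imwrite('pics/x6.png',np.hstack([a,b]))
E
```

```text
t 10.925 [0.4746 0.1697 0.2604] Ftool [ -0.38   0.1  -11.24] Ttool [0.074 2.335 0.007]
yaw -0.797 lever angle by bar yaw 0.0026 by pos 0.0005 mouth dist 0.0384 tilt [-0.12 -0.29]
[-0.448  0.652  0.075  2.045 -0.113  0.452  0.487]
```

View pics/x6.png

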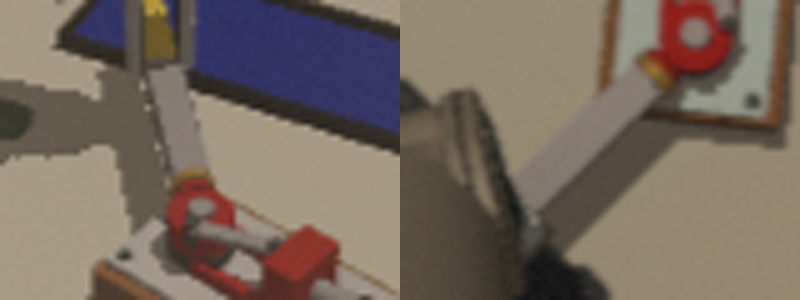

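The sleeve is seated: the force rose past the spring's 9 N to about 12 N with little travel, and x6 shows the mouth at the sleeve against the red shoulder. Step 1's dwell is met. I'll add a small push and start the swing about the pivot (2.5° per row: y −7.8 mm, z +0.2 mm).

>>> {"method": "apply_moves", "body": {"deltas": "0 0 0.0008 0 0 0 0; 0 -0.0046 0.0001 -1.5 0 0 0; 0 -0.0078 0.0002 -2.5 0 0 0; 0 0 0 0 0 0 0"}}

```text
t: 11.52
ee_pos: [0.4658, 0.1601, 0.2603]
tcp_rot: [0.659, 0.251, 0.663, -0.251]
ft_force: [-8.6, 9.1, 0.2]
width: 0.0259
```

```bash
python3 st.py
```

```text
t 11.525 [0.4658 0.1601 0.2603] Ftool [ -0.09   1.08 -12.44] Ttool [-0.043  2.797  0.188]
yaw -0.7261 lever angle by bar yaw 0.0735 by pos 0.072 mouth dist 0.0382 tilt [-0.15 -0.37]
```

>>> {"method": "apply_moves", "body": {"deltas": "0 -0.0078 0.0002 -2.5 0 0 0; 0 -0.0078 0.0002 -2.5 0 0 0; 0 -0.0078 0.0002 -2.5 0 0 0; 0 0 0 0 0 0 0"}}

```text
t: 12.02
ee_pos: [0.4511, 0.1417, 0.2602]
tcp_rot: [0.673, 0.207, 0.679, -0.207]
ft_force: [-10.3, 10.6, 0.2]
width: 0.0255
```

```bash
python3 st.py
```

```text
t 12.025 [0.4511 0.1417 0.2602] Ftool [ -0.14   3.   -14.44] Ttool [-0.209  3.12   0.629]
yaw -0.5937 lever angle by bar yaw 0.2059 by pos 0.2018 mouth dist 0.0384 tilt [-0.14 -0.42]
```

>>> {"method": "apply_moves", "body": {"deltas": "0 -0.0078 0.0001 -2.5 0 0 0; 0 -0.0078 0.0001 -2.5 0 0 0; 0 -0.0078 0.0001 -2.5 0 0 0; 0 0 0 0 0 0 0"}}

```text
t: 12.52
ee_pos: [0.4389, 0.1213, 0.2601]
tcp_rot: [0.685, 0.162, 0.691, -0.162]
ft_force: [-10.5, 11.3, -1.1]
width: 0.0256
```

```bash
python3 st.py
```

```text
t 12.525 [0.4389 0.1213 0.2601] Ftool [  1.19   5.47 -14.43] Ttool [-0.345  3.155  1.109]
yaw -0.4627 lever angle by bar yaw 0.3368 by pos 0.3333 mouth dist 0.0385 tilt [-0.14 -0.44]
```

>>> {"method": "apply_moves", "body": {"deltas": "0 -0.0078 0.0002 -2.5 0 0 0; 0 -0.0078 0.0002 -2.5 0 0 0; 0 -0.0078 0.0002 -2.5 0 0 0; 0 0 0 0 0 0 0"}}

```text
t: 13.02
ee_pos: [0.4295, 0.0991, 0.26]
tcp_rot: [0.694, 0.117, 0.7, -0.117]
ft_force: [-11.5, 10.0, 1.4]
width: 0.0258
```

```bash
python3 st.py
```

```text
t 13.025 [0.4295 0.0991 0.26  ] Ftool [ -1.26   5.72 -14.12] Ttool [-0.397  3.034  1.305]
yaw -0.3322 lever angle by bar yaw 0.4674 by pos 0.4655 mouth dist 0.0385 tilt [-0.14 -0.49]
```

>>> {"method": "apply_moves", "body": {"deltas": "0 -0.0078 0.0002 -2.5 0 0 0; 0 -0.0078 0.0002 -2.5 0 0 0; 0 -0.0078 0.0002 -2.5 0 0 0; 0 0 0 0 0 0 0"}}

```text
t: 13.52
ee_pos: [0.4231, 0.0761, 0.2599]
tcp_rot: [0.7, 0.071, 0.707, -0.072]
ft_force: [-11.1, 7.7, 0.4]
width: 0.0257
```

```bash
python3 st.py
```

```text
t 13.525 [0.4231 0.0761 0.2599] Ftool [ -0.28   5.34 -12.4 ] Ttool [-0.447  2.784  1.473]
yaw -0.2017 lever angle by bar yaw 0.5979 by pos 0.5974 mouth dist 0.0384 tilt [-0.13 -0.53]
```

>>> {"method": "apply_moves", "body": {"deltas": "0 -0.0078 0.0004 -2.5 0 0 0; 0 -0.0078 0.0004 -2.5 0 0 0; 0 -0.0078 0.0004 -2.5 0 0 0; 0 0 0 0 0 0 0"}}

```text
t: 14.02
ee_pos: [0.4201, 0.0522, 0.2597]
tcp_rot: [0.703, 0.025, 0.711, -0.026]
ft_force: [-12.1, 6.7, 0.3]
width: 0.0257
```

```bash
python3 st.py
```

```text
t 14.025 [0.4201 0.0522 0.2597] Ftool [ -0.19   5.77 -12.57] Ttool [-0.519  2.746  1.537]
yaw -0.0714 lever angle by bar yaw 0.7282 by pos 0.7299 mouth dist 0.0382 tilt [-0.12 -0.63]
```

>>> {"method": "apply_moves", "body": {"deltas": "0 -0.0078 0.0003 -2.5 0 0 0; 0 -0.0078 0.0003 -2.5 0 0 0; 0 -0.0078 0.0003 -2.5 0 0 0; 0 0 0 0 0 0 0"}}

```text
t: 14.52
ee_pos: [0.4201, 0.0282, 0.2596]
tcp_rot: [0.703, -0.021, 0.711, 0.02]
ft_force: [-11.9, 5.5, 0.1]
width: 0.0257
```

```bash
python3 st.py
```

```text
t 14.525 [0.4201 0.0282 0.2596] Ftool [  0.04   6.19 -11.61] Ttool [-0.495  2.537  1.433]
yaw 0.0584 lever angle by bar yaw 0.858 by pos 0.8626 mouth dist 0.0381 tilt [-0.08 -0.69]
```

>>> {"method": "apply_moves", "body": {"deltas": "0 -0.0078 0.0006 -2.5 0 0 0; 0 -0.0078 0.0006 -2.5 0 0 0; 0 -0.0078 0.0006 -2.5 0 0 0; 0 0 0 0 0 0 0"}}

```text
t: 15.02
ee_pos: [0.4236, 0.0043, 0.2595]
tcp_rot: [0.699, -0.067, 0.709, 0.066]
ft_force: [-13.0, 2.4, 0.1]
width: 0.0257
```

```bash
python3 st.py
```

```text
t 15.025 [0.4236 0.0043 0.2595] Ftool [  0.07   4.84 -12.35] Ttool [-0.544  2.582  1.239]
yaw 0.1881 lever angle by bar yaw 0.9877 by pos 0.9959 mouth dist 0.0377 tilt [-0.03 -0.82]
```

>>> {"method": "apply_moves", "body": {"deltas": "0 -0.0078 0.0004 -2.6 0 0 0; 0 -0.0078 0.0004 -2.6 0 0 0; 0 -0.0078 0.0003 -2.6 0 0 0; 0 0 0 0 0 0 0"}}

```text
t: 15.52
ee_pos: [0.4303, -0.0192, 0.2594]
tcp_rot: [0.693, -0.114, 0.703, 0.113]
ft_force: [-12.0, -0.8, 1.3]
width: 0.0259
```

```bash
python3 st.py
```

```text
t 15.525 [ 0.4303 -0.0192  0.2594] Ftool [ -1.16   3.03 -11.61] Ttool [-0.296  2.437  0.665]
yaw 0.3218 lever angle by bar yaw 1.1214 by pos 1.1314 mouth dist 0.0373 tilt [ 0.01 -0.82]
```

>>> {"method": "apply_moves", "body": {"deltas": "0 -0.0078 0.0002 -2.6 0 0 0; 0 -0.0078 0.0002 -2.6 0 0 0; 0 0 0 0 0 0 0"}}

```text
t: 15.9
ee_pos: [0.4363, -0.0346, 0.2595]
tcp_rot: [0.687, -0.145, 0.697, 0.143]
ft_force: [-10.8, -3.8, 1.1]
width: 0.0257
```

>>> {"method": "apply_moves", "body": {"deltas": "0 -0.0078 0.0001 -2.6 0 0 0; 0 -0.0062 0.0001 -2 0 0 0; 0 0 0 0 0 0 0"}}

```text
t: 16.27
ee_pos: [0.4427, -0.0477, 0.2595]
tcp_rot: [0.681, -0.173, 0.691, 0.171]
ft_force: [-9.8, -5.2, 0.5]
width: 0.0262
```

```bash
python3 st.py
```

```text
t 16.275 [ 0.4427 -0.0477  0.2595] Ftool [ -0.36  -0.   -11.14] Ttool [-0.314  2.43   0.071]
yaw 0.4909 lever angle by bar yaw 1.2905 by pos 1.3039 mouth dist 0.0374 tilt [ 0.03 -0.77]
```

>>> {"method": "apply_moves", "body": {"deltas": "0 -0.0062 0.0001 -2.2 0 0 0; 0 -0.0062 0.0001 -2.2 0 0 0; 0 0 0 0 0 0 0"}}

```text
t: 16.65
ee_pos: [0.4494, -0.059, 0.2596]
tcp_rot: [0.674, -0.199, 0.683, 0.196]
ft_force: [-8.2, -7.3, -0.2]
width: 0.0254
```

```bash
python3 st.py
```

```text
t 16.65 [ 0.4494 -0.059   0.2596] Ftool [  0.34  -1.76 -10.8 ] Ttool [-0.232  2.413 -0.187]
yaw 0.5666 lever angle by bar yaw 1.3662 by pos 1.3767 mouth dist 0.0375 tilt [ 0.02 -0.74]
```

>>> {"method": "apply_moves", "body": {"deltas": "0 -0.005 0 -1.8 0 0 0; 0 -0.003 0 -1.2 0 0 0; 0 0 0 0 0 0 0"}}

```text
t: 17.02
ee_pos: [0.4536, -0.0652, 0.2595]
tcp_rot: [0.669, -0.216, 0.678, 0.214]
ft_force: [-8.8, -4.3, 1.1]
width: 0.0255
```

```bash
python3 st.py; python3 -c "
from snap import *
s=snap('scene','s7')[0];t=snap('top','t7')[0]
a=cv2.resize(s[150:250,230:340,::-1],None,fx=4,fy=4,interpolation=cv2.INTER_CUBIC)
b=cv2.resize(t[120:220,205:285,::-1],None,fx=4,fy=4,interpolation=cv2.INTER_CUBIC)
cv2.imwrite('pics/x7.png',np.hstack([a,b]))"
```

```text
t 17.025 [ 0.4536 -0.0652  0.2595] Ftool [-0.97  1.63 -9.72] Ttool [0.005 2.264 0.203]
yaw 0.6186 lever angle by bar yaw 1.4182 by pos 1.4181 mouth dist 0.0374 tilt [ 0.1  -0.74]
```

View pics/x7.png

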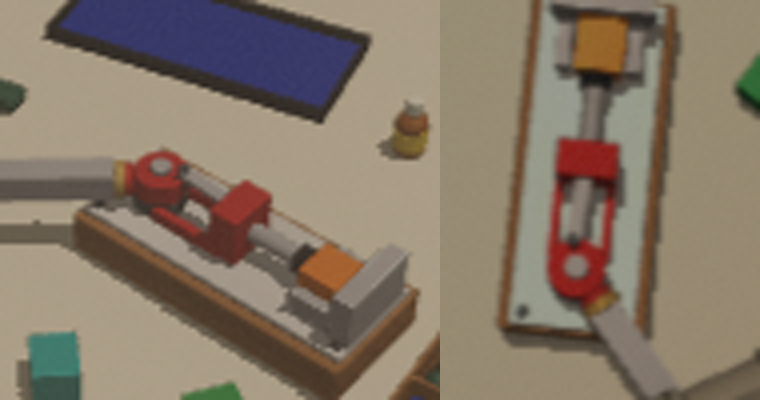

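The lever is against its stop: the side force flipped from −1.8 to +1.6 N at 1.418 rad, and x7 shows the plunger extended with the blank against the fence. I'll hold, then draw the bar off along the lever.

>>> {"method": "apply_moves", "body": {"deltas": "0 -0.0003 0 -0.1 0 0 0; 0 0 0 0 0 0 0; 0 0 0 0 0 0 0; 0 0 0 0 0 0 0"}}

```text
t: 17.62
ee_pos: [0.4537, -0.0653, 0.2596]
tcp_rot: [0.669, -0.217, 0.678, 0.215]
ft_force: [-9.6, -6.7, 0.4]
width: 0.0258
```

```bash
python3 st.py
```

```text
t 17.625 [ 0.4537 -0.0653  0.2596] Ftool [ -0.27   0.13 -11.73] Ttool [0.008 2.265 0.184]
yaw 0.6202 lever angle by bar yaw 1.4198 by pos 1.419 mouth dist 0.0374 tilt [ 0.1  -0.74]
```

>>> {"method": "apply_moves", "body": {"deltas": "0 0 -0.004 0 0 0 0; 0 0 -0.006 0 0 0 0; 0 0 -0.008 0 0 0 0; 0 0 0 0 0 0 0"}}

```text
t: 18.12
ee_pos: [0.4434, -0.073, 0.2608]
tcp_rot: [0.674, -0.217, 0.673, 0.217]
ft_force: [-0.0, 0.5, -1.8]
width: 0.0258
```

```bash
python3 st.py
```

```text
t 18.125 [ 0.4434 -0.073   0.2608] Ftool [1.85 0.45 0.27] Ttool [0.001 0.007 0.057]
yaw 0.6234 lever angle by bar yaw 1.423 by pos 1.4201 mouth dist 0.0503 tilt [-0.06  0.06]
```

Free of force, so I'll keep withdrawing straight.

>>> {"method": "apply_moves", "body": {"deltas": "0 0 -0.01 0 0 0 0; 0 0 -0.012 0 0 0 0; 0 0 -0.012 0 0 0 0; 0 0 0 0 0 0 0"}}

```text
t: 18.62
ee_pos: [0.4146, -0.0932, 0.2606]
tcp_rot: [0.673, -0.217, 0.673, 0.217]
ft_force: [-0.5, -0.1, -2.5]
width: 0.0256
```

```bash
python3 st.py; python3 -c "
from h import *
print(pose()[0]['joint_positions'].round(3))"
```

```text
t 18.625 [ 0.4146 -0.0932  0.2606] Ftool [ 2.49  0.24 -0.45] Ttool [-0.009  0.038  0.132]
yaw 0.6227 lever angle by bar yaw 1.4222 by pos 1.4189 mouth dist 0.0854 tilt [ 0.   -0.05]
[ 0.392  0.604 -0.339  2.244  0.549  0.372  1.785]
```

>>> {"method": "apply_moves", "body": {"deltas": "0 0 -0.009 0 0 0 0; 0 0 -0.009 0 0 0 0; 0 0 -0.004 0 0 0 0; 0 0 0 0 0 0 0"}}

```text
t: 19.12
ee_pos: [0.3977, -0.1054, 0.2606]
tcp_rot: [0.673, -0.217, 0.673, 0.217]
ft_force: [0.0, -0.5, -1.3]
width: 0.0258
```

```bash
python3 st.py; python3 -c "
from snap import *
t=snap('top','t8')[0]
b=cv2.resize(t[120:260,185:300,::-1],None,fx=4,fy=4,interpolation=cv2.INTER_CUBIC)
cv2.imwrite('pics/x8.png',b)"
```

```text
t 19.125 [ 0.3977 -0.1054  0.2606] Ftool [ 1.26 -0.41 -0.23] Ttool [-0.035  0.027  0.118]
yaw 0.6238 lever angle by bar yaw 1.4233 by pos 1.4194 mouth dist 0.1063 tilt [-0.02  0.03]
```

View pics/x8.png

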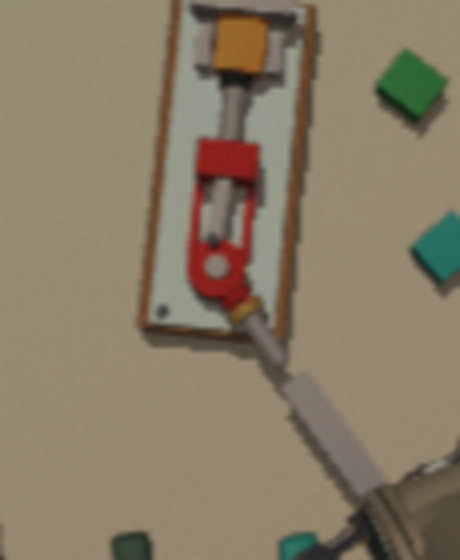

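The bar is off (mouth at crop (297,380), rod tip at (283,365)), the lever is still locked, and the plunger is on the blank. I'll lift and go back to the tray.

>>> {"method": "apply_moves", "body": {"deltas": "-0.02 0 0 0 0 0 0; -0.04 0 0 0 0 0 0; -0.03 0 0 0 0 0 0; 0 0 0 0 0 0 0"}}

```text
t: 19.68
ee_pos: [0.3987, -0.1052, 0.3522]
tcp_rot: [0.675, -0.218, 0.671, 0.216]
ft_force: [0.4, 0.1, -2.5]
width: 0.0259
```

```bash
python3 st.py; python3 - <<'E'
from h import *
plan([((.463,.2835,.32),.1475,8)],0)
E
```

```text
t 19.675 [ 0.3987 -0.1052  0.3522] Ftool [ 2.51 -0.13  0.33] Ttool [-0.032  0.021  0.062]
yaw 0.6239 lever angle by bar yaw 1.4235 by pos 1.421 mouth dist 0.1054 tilt [-0.23  0.22]
0.004 0.0347 0.0349 3.4 0 0 0; 0.004 0.0368 0.0328 3.4 0.1 0 0; 0.004 0.0386 0.0305 3.4 0 0.1 0; 0.004 0.0404 0.0282 3.4 0 0 0; 0.004 0.042 0.0258 3.5 0.1 0 0
0.004 0.0434 0.0231 3.4 0 0 0; 0.004 0.0448 0.0205 3.4 0 0 0; 0.004 0.0459 0.0179 3.4 0.1 0.1 0
```

>>> {"method": "apply_moves", "body": {"deltas": "0.004 0.0347 0.0349 3.4 0 0 0; 0.004 0.0368 0.0328 3.4 0 0 0; 0.004 0.0386 0.0305 3.4 0 0 0; 0.004 0.0404 0.0282 3.4 0 0 0; 0.004 0.042 0.0258 3.4 0 0 0"}}

```text
t: 20.3
ee_pos: [0.4377, 0.1393, 0.3291]
tcp_rot: [0.697, -0.115, 0.698, 0.114]
ft_force: [0.0, 0.6, -1.7]
width: 0.0261
```

>>> {"method": "apply_moves", "body": {"deltas": "0.004 0.0434 0.0231 3.4 0 0 0; 0.004 0.0448 0.0205 3.4 0 0 0; 0.004 0.0459 0.0179 3.5 0 0 0; 0 0 0 0 0 0 0; 0 0 0 0 0 0 0"}}

```text
t: 20.92
ee_pos: [0.4611, 0.2829, 0.3171]
tcp_rot: [0.705, -0.053, 0.706, 0.052]
ft_force: [0.1, -1.1, -2.2]
width: 0.026
```

```bash
python3 st.py; python3 snap.py wrist w9; python3 - <<'E'
from h import *
o,p,r=pose()
plan([((.463,.2835,.26),.1475,2)],0)
w,d,ci=load('w9');C=cloud(ci,d,True);T=r.inv().apply(C.reshape(-1,3)-p).reshape(C.shape)
print([ (v,np.median(T[v,240:266,0]).round(4)) for v in (110,130,150,180,200,220,240,250)])
E
```

```text
t 20.925 [0.4611 0.2829 0.3171] Ftool [ 2.22 -1.08 -0.01] Ttool [ 0.017  0.03  -0.065]
yaw 0.1486 lever angle by bar yaw 0.9482 by pos -0.2496 mouth dist 0.2645 tilt [-0.14 -0.11]
20.925 [0.4611 0.2829 0.3171] [ 0.15 -1.08 -2.22] 0.025952361952246688
[[-0.0016 -0.1481  0.989 ]
 [-0.0028  0.989   0.1481]
 [-1.     -0.0025 -0.002 ]]
0.0288 0.0006 0.0009 0 0 0.1 0; 0.0287 0.0005 0.0009 0 -0.1 0 0
[(110, np.float64(0.1789)), (130, np.float64(0.1785)), (150, np.float64(0.1786)), (180, np.float64(0.178)), (200, np.float64(0.1778)), (220, np.float64(0.1777)), (240, np.float64(0.1777)), (250, np.float64(0.1776))]
```

View pics/w9.png

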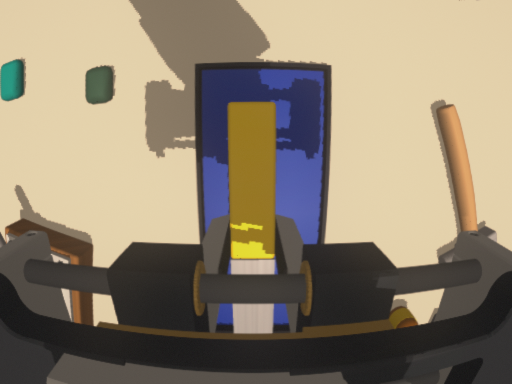

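The bar hangs over the tray at the old place (rear end (253,103), boundary (252,258)), pitched less than 1°. Lowering it.

>>> {"method": "apply_moves", "body": {"deltas": "0.029 0.0006 0.001 0 0 0 0; 0.029 0.0005 0.001 0 0 0 0; 0.03 0 0 0 0 0 0; 0.01 0 0 0 0 0 0; 0 0 0 0 0 0 0"}}

```text
t: 21.6
ee_pos: [0.4637, 0.2841, 0.2205]
tcp_rot: [0.705, -0.052, 0.705, 0.052]
ft_force: [-0.2, 0.0, -2.3]
width: 0.0258
```

```bash
python3 st.py
```

```text
t 21.6 [0.4637 0.2841 0.2205] Ftool [ 2.33  0.08 -0.2 ] Ttool [-0.038  0.026  0.023]
yaw 0.1468 lever angle by bar yaw 0.9463 by pos -0.2598 mouth dist 0.2655 tilt [-0.05 -0.01]
```

>>> {"method": "apply_moves", "body": {"deltas": "0.008 0 0 0 0 0 0; 0.003 0 0 0 0 0 0; 0 0 0 0 0 0 0; 0 0 0 0 0 0 0"}}

```text
t: 22.1
ee_pos: [0.4637, 0.2851, 0.21]
tcp_rot: [0.706, -0.052, 0.705, 0.052]
ft_force: [1.0, 0.7, -1.8]
width: 0.026
```

```bash
python3 st.py
```

```text
t 22.1 [0.4637 0.2851 0.21  ] Ftool [1.84 0.51 1.07] Ttool [-0.02   0.068  0.069]
yaw 0.1479 lever angle by bar yaw 0.9474 by pos -0.2614 mouth dist 0.2666 tilt [0.01 0.07]
```

Nearly touching. I'll go 1 mm lower, open the gripper slowly to 0.5, then rise.

>>> {"method": "apply_moves", "body": {"deltas": "0.001 0 0 0 0 0 0; 0 0 0 0 0 0 0.35; 0 0 0 0 0 0 0.45; 0 0 0 0 0 0 0.5; 0 0 0 0 0 0 0.5"}}

```text
t: 22.72
ee_pos: [0.4637, 0.285, 0.2088]
tcp_rot: [0.705, -0.052, 0.705, 0.052]
ft_force: [0.4, 0.5, 0.2]
width: 0.0467
```

>>> {"method": "apply_moves", "body": {"deltas": "-0.02 0 0 0 0 0 0.5; -0.04 0 0 0 0 0 0.5; -0.05 0 0 0 0 0 0.5; -0.03 0 0 0 0 0 0.5; 0 0 0 0 0 0 0.5"}}

```text
t: 23.35
ee_pos: [0.4641, 0.2854, 0.351]
tcp_rot: [0.707, -0.051, 0.703, 0.053]
ft_force: [-0.5, 0.5, -1.2]
width: 0.0473
```

```bash
python3 snap.py wrist w10; python3 - <<'E'
from snap import *
s=snap('scene','s10')[0]
cv2.imwrite('pics/s10c.png',cv2.resize(s[110:250,220:360,::-1],None,fx=4.2,fy=4.2,interpolation=cv2.INTER_CUBIC))
w,d,ci=load('w10');hsv=cv2.cvtColor(w,cv2.COLOR_RGB2HSV);H,S,V=[hsv[...,i] for i in range(3)]
C=cloud(ci,d,True)
m=(H>18)&(H<35)&(S>130)&(V>60);m[:, :225]=0;m[:,300:]=0;m[250:]=0;m[:90]=0
v,u=np.nonzero(m);print(u.min(),u.max(),v.min(),v.max(),'z top',[np.median(C[k][m[k],2]).round(4) for k in range(v.min()+4,v.max(),20)])
E
```

```text
23.35 [0.4641 0.2854 0.351 ] [-0.52  0.53 -1.17] 0.047293481170060526
[[ 0.005  -0.1469  0.9891]
 [ 0.0028  0.9892  0.1469]
 [-1.      0.0021  0.0054]]
238 263 110 195 z top [np.float64(0.0307), np.float64(0.0308), np.float64(0.0308), np.float64(0.0309), np.float64(0.0308)]
```

View pics/w10.png

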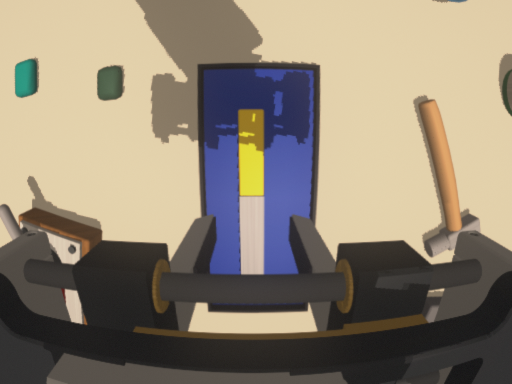

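View pics/s10c.png

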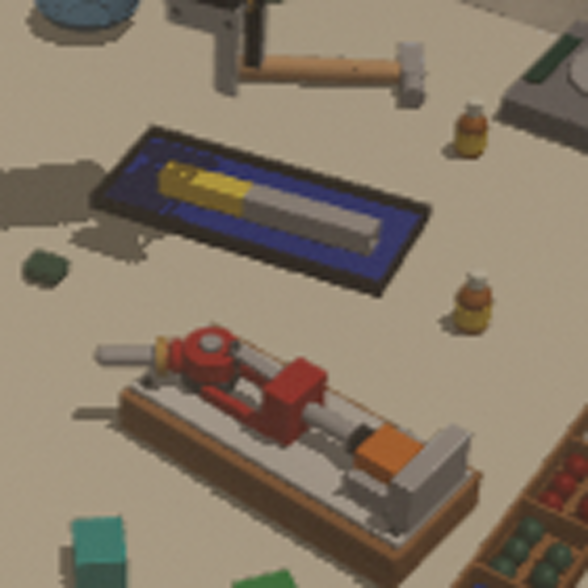

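The bar lies flat (top level at 30.8 mm along its length) in the blue tray. One last check of the lever angle, then I'll hand in.

```bash
python3 - <<'E'
from snap import *
t,d,ci=snap('top','t11')
b=cv2.resize(t[110:220,210:275,::-1],None,fx=5.4,fy=5.4,interpolation=cv2.INTER_CUBIC);cv2.imwrite('pics/t11c.png',b)
E
```

```text
(no output)
```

View pics/t11c.png

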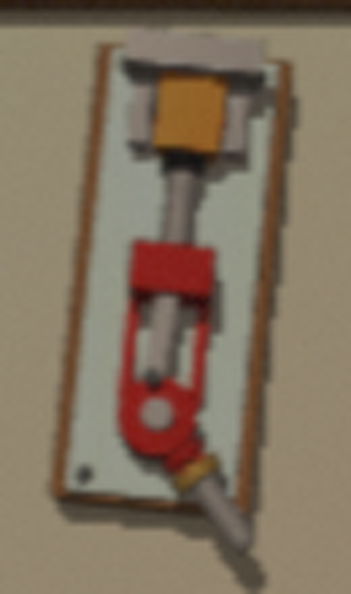

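```bash
python3 - <<'E'
from h import *
ci=load('t11')[2]
h=onplane(ci,210+156/5.4,110+412/5.4,.087)[0];t=onplane(ci,210+241/5.4,110+542/5.4,.07)[0]
a=t-h;ang=np.arctan2(a[1],a[0])%(2*np.pi);print(h,t,np.hypot(*a[:2]),ang,'lever',ang-2.342)
h0=onplane(ci,239,186.4,.087)[0];t0=onplane(ci,218.8,206.8,.07)[0];a=t0-h0;print('open',np.arctan2(a[1],a[0]))
from cell import arm
o=arm.get_obs();print(o['t'],o['width'],o['joint_vel'].round(3))
print(arm.sign_off())
E
```

```text
[0.59916897 0.03795847 0.087     ] [ 0.52511676 -0.01204065  0.07      ] 0.08935123068599203 3.7354710127889215 lever 1.3934710127889214
open 2.353494720720306
23.5 0.04698367245892375 [-0.003  0.015  0.002  0.004 -0.002  0.002  0.001]
the job is handed in; nothing more can be done
None
```

The amber blank is clamped with the lever locked, and the bar is back in its blue-floored tray. I handed the job in at 23.5 s of the 72 s allowed; no verdict was reported.

**What I did**
- I gripped the bar by its yellow grip and slid it onto the lever. I pressed until the force passed the sleeve spring's 9 N to about 12 N on the shoulder.
- I swung the lever about its pivot with about 10–15 N of push until it met its stop, at 1.42 rad judged from the bar. I held it there, then drew the bar off straight.

**Last checks**
- **Lever:** the top view gave about 1.39 rad after release (1.36 needed). That pixel reading is coarse: it put the pivot-to-tip length at 89 mm instead of 95. It differs from the 1.42 rad by about 0.03 rad; both are beyond 1.36.
- **Blank:** the plunger stands against it, and it sits at the fence in the pictures. I could not measure the clamping force.
- **Bar:** its top is level at 30.8 mm along the yellow grip, and it rests close to where it started in the tray. The gripper is open and about 14 cm clear above it.
- **Other goods:** I saw none moved, but I did not measure each one.

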